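Zero the pressure transmitter behind its latched terminal cover

TASK

Re-zero the pressure transmitter before its calibration: press its snap tab in with a fingertip so that the terminal cover springs free, then push the cover along its guides, fully back against its stop, so that the terminals lie bare. Then press the round zero button in the open bay fully in, hold it there for a good second and let go; leave the square span button beside it alone. Only touch and push: lift nothing, and let the loose things lying about stay where they are.

Things in the scene. Friction and masses are not known exactly. Their poses are not given: they have to be found in the camera images.
- transmitter: Grey cast pressure transmitter fixed on the bench, 236 (x) x 124 (y) x 59 mm high. Origin: centre of its underside, on the bench; z up. +x is the way the cover slides open, from the latch end (-x, black tab on a low step 28 mm high) to the plain end (+x). Cable gland on its +y side, brass pipe fitting (30 mm proud) on its -y side. Two guides hold the cover down: inner edges at y = +-46 mm, top 59 mm.
- bay (a point): Centre of the terminal bay's floor, at x = -13 mm, y = 0 of the transmitter, 30 mm above the bench. The bay is 50 (x) x 84 (y) mm; the deck round it is 48 mm above the bench. A strip of six terminal screws (43 mm above the bench) fills its +x end, from 11 to 22 mm towards +x of this point. Hidden under the cover at first.
- cover: White plastic terminal cover, plate 72 (x) x 100 (y) x 6 mm, 0.06 to 0.10 kg. Origin: centre of the plate's underside, 48 mm above the bench; axes as the transmitter's. Shut, it is at x = -6 mm of the transmitter, its strike loop (16 mm long, 44 wide, at its -x end) caught by the tab. Freed, it is kicked 14 mm to +x by two spring plungers and stays free. It then slides easily (under 2 N).
- cover_stop (a point): Where the cover's origin lies when the cover is fully back against its solid stop: x = +61 mm of the transmitter, 48 mm above the bench.
- cover_thumb_face (a point): Middle of the upright face of the thumb ramp on top of the cover; the face looks to -x and is pushed towards +x. It is 86 mm wide (y), from 54 to 64.5 mm above the bench; this point is at 59 mm and moves with the cover. Plate and strike loop top out at 54 mm. The plunger bosses at either side of the tab stand 58 mm high, 29 mm and more from the middle line.
- tab_pad (a point): Middle of the ribbed top of the snap tab's thumb pad, black, 24 (x) x 29 (y) mm, 58 mm above the bench at the transmitter's -x end; the cover's strike loop begins 21 mm to +x of it. Pressed straight down it gives 5 mm to a solid stop, with about 6 N; the cover comes free after 2 to 3 mm. It springs back up when let go. Moves with the tab.
- snap_tab (a joint): Angle of the snap tab (rad): 0 at rest (up), 0.15 pressed fully in; the cover comes free at 0.06 to 0.08.
- zero_top (a point): Middle of the top of the ROUND zero button, black, 16 mm across in a round steel bezel, in the bay under the cover; top at 45 mm above the bench, 3 mm below the deck. It lies at x = -20 mm, y = +20 or -20 mm of the transmitter: which of the two varies. Pressed straight down it gives 4 mm; fully in takes about 5 N; it springs back.
- zero_button (a joint): Travel of the zero button (m): 0 out, 0.004 fully in.
- span_top (a point): Middle of the top of the SQUARE span button, black, 14.5 mm wide in a square steel bezel, 40 mm beside the zero button in y, same height and spring. Not to be pressed.
- span_button (a joint): Travel of the span button (m): 0 out, 0.004 fully in.
- blank_plug: Loose knurled steel blanking plug, 20 mm across, 22 mm high, standing on the bench beside the transmitter's -y side. Not to be disturbed.
- ptfe_tape: Loose spool of white tape with blue flanges, 52 mm across, 14 mm high, on the bench beside the transmitter's +y side. Not to be disturbed.
- spanner: Loose open-end spanner, 166 mm long, 6 mm high, near the front edge of the bench to the left of the transmitter. Not to be disturbed.
- adapter: Loose threaded steel adapter, 22 mm wide, 27 mm high, behind the transmitter. Not to be disturbed.
- screwdriver: Loose screwdriver with a blue handle, 189 mm long, 27 mm high, at the right. Not to be disturbed.

How it is judged:
By the outcome, as a careful person would: the job done as asked, in the order asked, and still so for the second after the job is handed in, with the robot touching nothing.
It also fails if it takes over 45 s, if anything falls off the work surface, if the arm or the gripper's body presses on something with over 40 N, if the wrist force passes 120 N, or if a joint passes its speed limit or range.

ROBOT

A 6-joint arm with a two-finger parallel gripper is mounted at the origin on a cart in front of the work surface, level with it; the furniture and walls round the work are solid. World frame = base frame: x ahead of the robot, y to its left, z up, the work surface at z = 0. Lengths are in m, angles in rad, forces in N, time in s.
With the tool pointing down it reaches from about 0.375 to 0.975 m from the base axis. Payload 3.8 kg.
Tool frame: the origin (TCP) lies at the very end of the fingers, on their centre line; the grasp point (between the pads) lies behind it (bot.tcp_to_grasp is the y of the grasp point in the tool frame, in m); y points along the fingers, z is the direction in which the jaws open and shut, and the axes are right-handed (so a half turn about y gives the same grasp; the last joint's range is limited). The gripper opens to 85 mm and grips with 20 to 120 N. Pads are 22 mm wide; open, the fingers measure 114 mm over their backs; the gripper's body (76 mm by 85 mm) begins 54 mm behind the grasp point. The pads swing forward as they close: fully open they stand 13 mm farther back than shut.
Start: joints at [1.241, 0.264, 1.604, -0, 1.274, -0.037], TCP at [0.195, 0.646, 0.208] pointing down, gripper open.
Joint ranges: [-2.63, 2.63], [-0.94, 2.18], [0.31, 2.57], [-1.31, 4.45], [0, 2.66], [-2.55, 2.55]. Speed limits (rad/s): [2.57, 2.57, 3.14, 3.14, 3.14, 3.14].

INTERFACE

Orientations are given as a rotation vector (axis times angle).
In Python, from workcell import bot, optics, workorder gives the robot as it stands.
- The arm moves only by the shell command python3 -m handwheel 'ROWS' [FORCE]. ROWS is JSON, a list of rows, each a list of 7 numbers: the shift along the tool's x, y, z in m, then the turn, a rotation vector about the tool's x, y, z in rad, then the opening, from 0 (shut) to 1 (fully open). A call has 1 to 8 rows; each row shifts and turns the commanded pose from where the row before left it, along the tool's axes as they then stand; what a row does not reach is not made up. A row lasts 1/8 s, in which the tool goes at most 62.5 mm and 10.7 degrees, less where a joint would pass 70% of its speed; a pose out of reach is approached as far as the arm can. A call with a gripper value outside its range is refused whole. The fingers move at their own pace and stop on an object; FORCE is the grip in N (left out, the last holds). Time passes only in rows, so rows that do not move let the fingers close. It gives the time, the measured TCP pose, the force and the opening at its end, in the units of the state.
- bot.read_state(): the state, without advancing time (a new reading comes with each control period).
- optics.read_camera(name): name is "scene" or "top"; returns a dict with "image" (384x512x3 uint8, red, green, blue), "z_map" (384x512 float32, m along the optical axis (not along the pixel's ray), 0 where there is no reading), "mtx" (3x3 intrinsics, pixels), "world_from_camera" (4x4, takes a point from camera to world coordinates). Camera axes: x right, y down, z forward; pixel columns grow to the right and rows downward; lengths in m; the calibration is good to about 2 mm. A picture is of the moment at which its call begins.
- workorder.finish_job(): hands the job in, once; it reports no verdict.
The state is a dict: "time": time; "q": joint angles; "joint_vel": joint speeds; "joint_torque": joint torques, N m; "tool_pos": TCP position; "tcp_rot": TCP orientation; "wrist_force": force on the tool from outside, world axes, zero at the start; "torque": the same for the moment, N m; "width": opening from 0.0 (shut) to 1.0 (fully open).
Only numpy, scipy, OpenCV 4.12 (cv2) and the standard library are available. Lean on these libraries where they do the work, as an engineer would, in place of code of your own. Each camera call takes 0.05 s, during which the arm holds its last target.

## Working session

There is one attempt and no reset: what is moved stays moved. The work goes in short steps, Python scripts to look and compute and a shell command to move; the robot and the scene stay as the last step left them, time stands still between calls to the robot, and variables do not carry over. Pictures are saved under pics/ and viewed, and the job is handed in when it is done.

```bash
ls; mkdir -p pics; python3 - <<'E'
from workcell import bot, optics
import cv2,numpy as np
s=bot.read_state(); print({k:np.round(v,3).tolist() for k,v in s.items()}, bot.tcp_to_grasp)
for n in("scene","top"):
    c=optics.read_camera(n); cv2.imwrite(f"pics/{n}0.png",c["image"][:,:,::-1]); np.savez(f"/tmp/{n}0.npz",**c)
    print(n,c["mtx"].round(1).tolist(),c["world_from_camera"].round(3).tolist())
E
```

```text
pics
{'time': 0.0, 'q': [1.241, 0.265, 1.605, 0.0, 1.274, -0.037], 'joint_vel': [0.001, 0.002, 0.002, 0.002, 0.001, -0.0], 'joint_torque': [0.003, -51.513, -36.732, 0.0, 0.013, -0.0], 'tool_pos': [0.195, 0.646, 0.206], 'tcp_rot': [-1.561, 0.23, -0.23], 'wrist_force': [-0.164, 0.514, 0.319], 'torque': [-0.036, 0.048, -0.053], 'width': 1.003} -0.0187
scene [[418.8, 0.0, 247.7], [0.0, 418.8, 185.8], [0.0, 0.0, 1.0]] [[0.827, -0.347, 0.442, 0.101], [-0.562, -0.512, 0.65, -1.011], [0.0, -0.786, -0.618, 0.754], [0.0, 0.0, 0.0, 1.0]]
top [[435.2, 0.0, 251.6], [0.0, 435.2, 186.6], [0.0, 0.0, 1.0]] [[-0.004, -0.992, 0.125, 0.437], [-1.0, 0.006, 0.02, -0.298], [-0.02, -0.125, -0.992, 1.221], [0.0, 0.0, 0.0, 1.0]]
```

View pics/scene0.png

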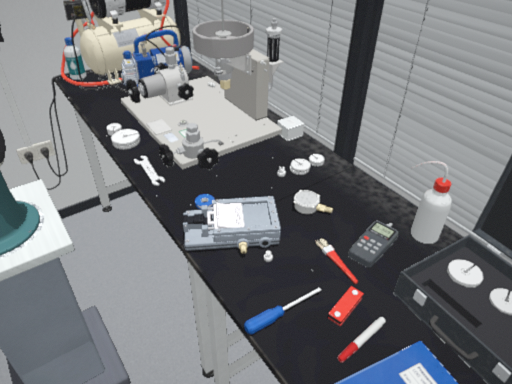

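View pics/top0.png

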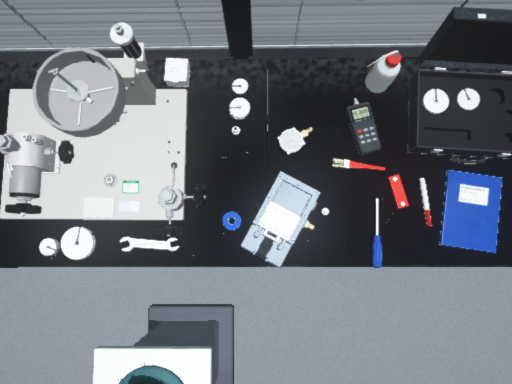

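The transmitter is near (282,220) in the top view. Its black tab is at the lower left and the long axis is tilted. The spool is at (232,220) and the plug at (325,211). I'll zoom in.

```bash
python3 - <<'E'
import cv2,numpy as np
c=np.load("/tmp/top0.npz"); im=c["image"][:,:,::-1]
cv2.imwrite("pics/topz.png",cv2.resize(im[165:275,220:340],None,fx=5,fy=5,interpolation=cv2.INTER_CUBIC))
c=np.load("/tmp/scene0.npz"); im=c["image"][:,:,::-1]
cv2.imwrite("pics/scenez.png",cv2.resize(im[185:265,170:300],None,fx=6,fy=6,interpolation=cv2.INTER_CUBIC))
E
```

```text
(no output)
```

View pics/topz.png

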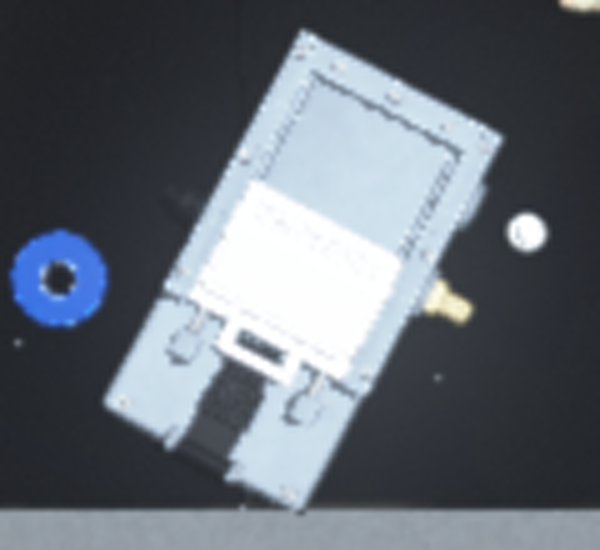

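View pics/scenez.png

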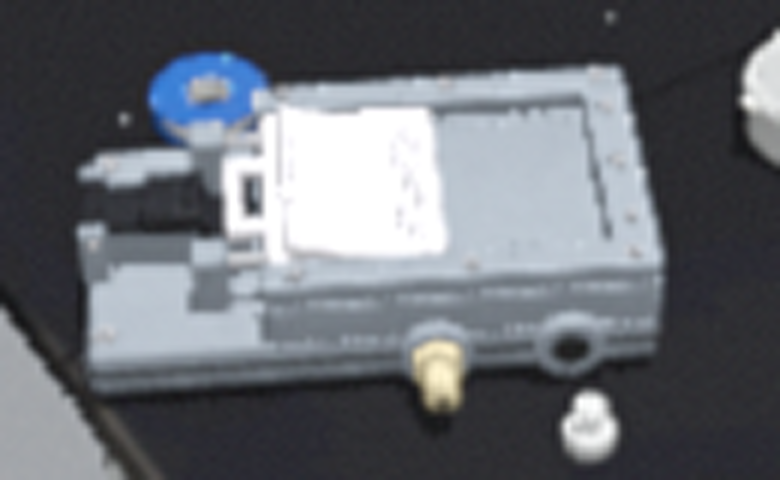

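```bash
cat > h.py <<'E'
import numpy as np,cv2
from workcell import bot,optics
def ray(c,px,z):
    K=c["mtx"];T=c["world_from_camera"]
    d=T[:3,:3]@np.linalg.solve(K,[px[0],px[1],1]);o=T[:3,3]
    return o+d*(z-o[2])/d[2]
def proj(c,p):
    T=np.linalg.inv(c["world_from_camera"]);q=c["mtx"]@(T[:3,:3]@p+T[:3,3]);return q[:2]/q[2]
def fit(L,W):
    L=np.array(L);W=np.array(W);l=L-L.mean(0);w=W-W.mean(0)
    a=np.arctan2((l[:,0]*w[:,1]-l[:,1]*w[:,0]).sum(),(l*w).sum())
    R=np.array([[np.cos(a),-np.sin(a)],[np.sin(a),np.cos(a)]]);t=W.mean(0)-R@L.mean(0)
    return a,t,(L@R.T+t-W)
E
python3 - <<'E'
from h import *
c=np.load("/tmp/top0.npz")
u=lambda x,y,f,ox,oy:((x+.5)/f-.5+ox,(y+.5)/f-.5+oy)
P=[(304,30,.059,118,62),(503,137,.059,118,-62),(105,403,.028,-118,62),(300,512,.028,-118,-62)]
Q=[(620,68,.059,118,62),(662,262,.059,118,-62),(90,393-8,.0,-118,-62)]
W=[ray(c,u(x,y,5,220,165),z)[:2] for x,y,z,_,_ in P]
r=fit([(a/1000,b/1000) for *_,a,b in P],W);print(np.array(W).round(4),r)
s=np.load("/tmp/scene0.npz")
W2=[ray(s,u(x,y,6,170,185),z)[:2] for x,y,z,_,_ in Q[:2]]
print(np.array(W2).round(4)); a,t,_=r
# depth check
R=np.array([[np.cos(a),-np.sin(a)],[np.sin(a),np.cos(a)]])
for n,l,z in [("shut cover cornerTL",(.030,.050),.054),("coverTR",(.030,-.050),.054),("cover BL",(-.042,.05),.054),("cover BR",(-.042,-.05),.054),("step",(-.11,.05),.028),("pad",(-.079,0),.058),("bossL",(-.079,.035),.058),("far deck",(.08,0),.048)]:
    p=np.r_[R@np.array(l)+t,z];q=proj(c,p);z=(np.linalg.inv(c["world_from_camera"])@np.r_[p,1])[2]
    qs=proj(s,p)
    print(n,p.round(4),((q-[220,165])*5).round(0),"scene",((qs-[170,185])*6).round(0),"dz",round(float(z-c["z_map"][int(q[1]+.5),int(q[0]+.5)]),4))
E
```

```text
[[ 0.6263 -0.353 ]
 [ 0.5674 -0.4589]
 [ 0.4267 -0.2439]
 [ 0.368  -0.3492]] (np.float64(-0.5030542465404351), array([ 0.49709465, -0.35124088]), array([[ 0.0040943 , -0.00076331],
       [ 0.00314468, -0.00357962],
       [-0.00307391,  0.00386103],
       [-0.00416506,  0.00048189]]))
[[ 0.6279 -0.3517]
 [ 0.5692 -0.4578]]
shut cover cornerTL [ 0.5475 -0.3219  0.054 ] [245. 174.] scene [425. 105.] dz 0.0066
coverTR [ 0.4993 -0.4095  0.054 ] [410. 263.] scene [445. 267.] dz 0.006
cover BL [ 0.4844 -0.2872  0.054 ] [182. 292.] scene [257. 115.] dz 0.0021
cover BR [ 0.4362 -0.3748  0.054 ] [347. 382.] scene [264. 279.] dz 0.004
step [ 0.4248 -0.2544  0.028 ] [122. 404.] scene [102. 170.] dz 0.0016
pad [ 0.4279 -0.3132  0.058 ] [231. 399.] scene [169. 192.] dz -0.0026
bossL [ 0.4448 -0.2825  0.058 ] [173. 367.] scene [169. 136.] dz -0.0292
far deck [ 0.5672 -0.3898  0.048 ] [370. 139.] scene [555. 186.] dz 0.0031
```

```bash
python3 - <<'E'
from h import *
from scipy.spatial.transform import Rotation as R
pts=[]
for n in("top","scene"):
    c=np.load(f"/tmp/{n}0.npz");z=c["z_map"];v,u=np.nonzero(z>0)
    P=np.linalg.solve(c["mtx"],np.vstack([u,v,np.ones(len(u))]))*z[v,u]
    P=c["world_from_camera"][:3,:3]@P+c["world_from_camera"][:3,3:];pts.append(P.T)
P=np.vstack(pts)
print("max height (cm) rows x .30-.85, cols y .8..-.6 step .1")
for x in np.arange(.2,.85,.05):
    print(round(x,2),[int(100*max(P[(abs(P[:,0]-x-.025)<.025)&(abs(P[:,1]-y)<.05)][:,2],default=-9)) for y in np.arange(.8,-.61,-.1)])
s=bot.read_state();A=R.from_rotvec(s["tcp_rot"]).as_matrix();print(A.round(3))
ph=-0.503;ex=np.array([np.cos(ph),np.sin(ph),0]);ey=np.array([-ex[1],ex[0],0])
for sg in(1,-1):
    B=np.c_[sg*np.cross([0,0,-1],ey),[0,0,-1],sg*ey]
    print(sg,B.round(3),"turn",R.from_matrix(A.T@B).as_rotvec().round(3))
E
```

```text
max height (cm) rows x .30-.85, cols y .8..-.6 step .1
0.2 [-72, 29, -73, -73, -73, -73, -73, -73, -73, -73, -73, -73, -73, -73, -73]
0.25 [-73, -73, -73, -73, -73, -73, -73, -73, -73, -73, -73, -73, -74, -73, -73]
0.3 [-73, -73, -73, -73, -73, -73, -73, -73, -73, -73, -73, -73, -73, -74, -74]
0.35 [1, 0, 0, 0, 0, 0, 2, 0, 0, 0, 0, 5, 3, 0, 3]
0.4 [17, 18, 0, 0, 0, 2, 2, 1, 1, 0, 3, 6, 6, 0, 2]
0.45 [30, 24, 0, 0, 6, 6, 6, 6, 11, 12, 1, 6, 6, 0, 2]
0.5 [31, 33, 12, 0, 6, 16, 6, 6, 15, 16, 6, 6, 6, 3, 2]
0.55 [31, 33, 24, 0, 6, 17, 6, 7, 15, 16, 11, 6, 6, 6, 1]
0.6 [24, 32, 24, 0, 13, 18, 14, 7, 6, 9, 0, 6, 6, 1, 1]
0.65 [21, 32, 20, 12, 15, 24, 35, 34, 34, 6, 0, 0, 3, 1, 3]
0.7 [21, 31, 21, 18, 13, 18, 35, 34, 34, 6, 2, 3, 3, 0, 3]
0.75 [25, 30, 21, 14, 6, 6, 34, 44, 35, 6, 2, 2, 3, 2, 3]
0.8 [24, 29, 22, 16, 6, 6, 34, 35, 34, 6, 2, 2, 0, 2, 3]
[[ 0.957 -0.001  0.289]
 [-0.289 -0.002  0.957]
 [-0.    -1.    -0.002]]
1 [[ 0.876  0.     0.482]
 [-0.482  0.     0.876]
 [ 0.    -1.     0.   ]] turn [0.002 0.21  0.   ]
-1 [[-0.876  0.    -0.482]
 [ 0.482  0.    -0.876]
 [-0.    -1.    -0.   ]] turn [ 0.    -2.931 -0.003]
```

```bash
python3 -m handwheel '[[0,0,0,0,0.105,0,0],[0,0,0,0,0.105,0,0],[0.047,0,-0.0285,0,0,0,0],[0.047,0,-0.0285,0,0,0,0],[0.047,0,-0.0285,0,0,0,0],[0.047,0,-0.0285,0,0,0,0],[0.047,0,-0.0285,0,0,0,0],[0.047,0,-0.0285,0,0,0,0]]' 30
```

```text
time: 1.1
tool_pos: [0.3599, 0.3587, 0.2074]
tcp_rot: [-1.535, 0.394, -0.394]
wrist_force: [1.0, 0.1, -0.5]
width: -0.001
```

```bash
python3 -m handwheel '[[0.0348,0,-0.0395,0,0,0,0],[0.0348,0,-0.0395,0,0,0,0],[0.0348,0,-0.0395,0,0,0,0],[0.0348,0,-0.0395,0,0,0,0],[0.0348,0,-0.0395,0,0,0,0],[0.0348,0,-0.0395,0,0,0,0],[0.0348,0,-0.0395,0,0,0,0],[0,0,0,0,0,0,0]]'
cat > loc.py <<'E'
from h import *
from scipy.spatial.transform import Rotation as R
O=np.array([.4971+.0004,-.3512+.0004]);ph=-.503  # transmitter pose
def local(p): 
    d=np.array(p[:2])-O; c,s=np.cos(ph),np.sin(ph); return np.array([c*d[0]+s*d[1],-s*d[0]+c*d[1],p[2]])
def world(l): 
    c,s=np.cos(ph),np.sin(ph); return np.array([O[0]+c*l[0]-s*l[1],O[1]+s*l[0]+c*l[1],l[2]])
def to(l):
    s=bot.read_state();A=R.from_rotvec(s["tcp_rot"]).as_matrix()
    print("t",round(s["time"],2),"at local mm",(local(s["tool_pos"])*1e3).round(1),"F",np.round(s["wrist_force"],1),"tool shift mm",(A.T@(world(l)-s["tool_pos"])*1e3).round(1), "down err",A[:,1].round(3))
E
python3 -c "
from loc import *
to((-.079,0,.1))"
```

```text
time: 2.1
tool_pos: [0.4398, -0.0022, 0.2075]
tcp_rot: [-1.535, 0.399, -0.398]
wrist_force: [0.1, 0.6, -0.1]
width: -0.001
t 2.1 at local mm [-218.6  277.6  207.5] F [ 0.1  0.6 -0.1] tool shift mm [ 141.1  107.7 -276.8] down err [-0.    -0.001 -1.   ]
```

```bash
python3 -m handwheel '[[0.0235,0,-0.0461,0,0,0,0],[0.0235,0,-0.0461,0,0,0,0],[0.0235,0,-0.0461,0,0,0,0],[0.0235,0,-0.0461,0,0,0,0],[0.0235,0,-0.0461,0,0,0,0],[0.0235,0,-0.0461,0,0,0,0],[0,0.05,0,0,0,0,0],[0,0.057,0,0,0,0,0]]'
python3 - <<'E'
from loc import *
to((-.079,0,.07))
for n in("scene","top"):
    c=optics.read_camera(n); im=c["image"][:,:,::-1]
    im=im[175:265,160:290] if n=="scene" else im[165:275,220:340]
    cv2.imwrite(f"pics/{n}1.png",cv2.resize(im,None,fx=5,fy=5,interpolation=cv2.INTER_CUBIC))
E
```

```text
time: 3.1
tool_pos: [0.4315, -0.3099, 0.1007]
tcp_rot: [-1.535, 0.392, -0.397]
wrist_force: [0.1, 0.2, -0.8]
width: -0.0
t 3.1 at local mm [-77.5   4.  100.7] F [ 0.1  0.2 -0.8] tool shift mm [-1.6 30.7 -4. ] down err [ 0.003 -0.002 -1.   ]
```

View pics/scene1.png

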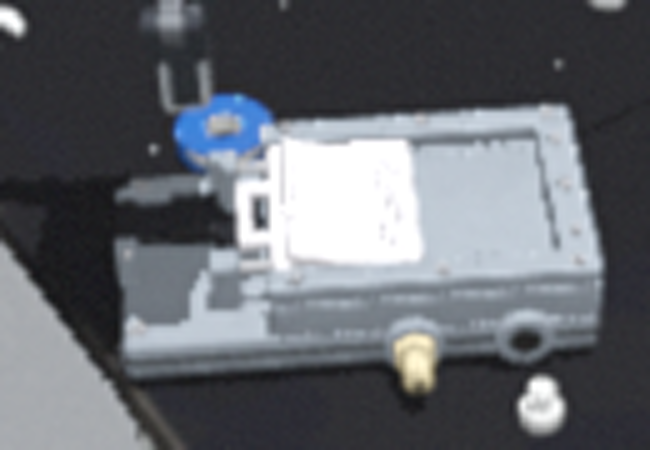

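View pics/top1.png

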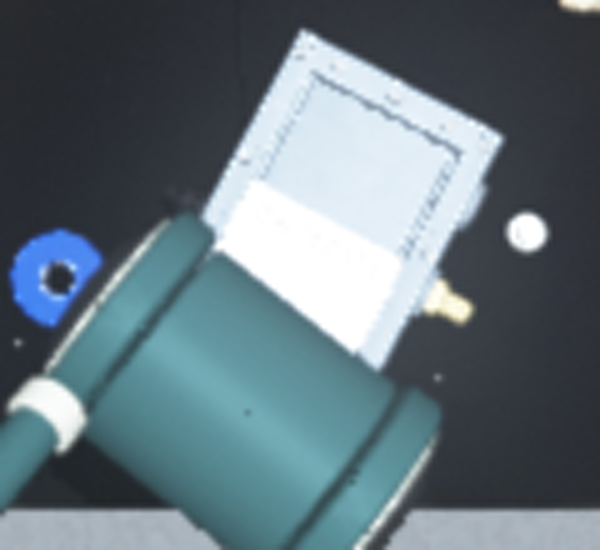

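The scene view shows the shut fingertips at about px (197,196), above the black tab. The cover is still shut. I'll centre over the tab and go down slowly.

```bash
python3 -m handwheel '[[-0.0016,0.015,-0.004,0,0,0,0],[0,0.016,0,0,0,0,0],[0,0,0,0,0,0,0],[0,0,0,0,0,0,0]]'
python3 - <<'E'
from loc import *
to((-.079,0,.055))
E
```

```text
time: 3.7
tool_pos: [0.4274, -0.3126, 0.0708]
tcp_rot: [-1.535, 0.393, -0.395]
wrist_force: [0.7, 0.5, 1.7]
width: -0.001
t 3.7 at local mm [-79.8  -0.3  70.8] F [0.7 0.5 1.7] tool shift mm [ 0.8 15.8  0.3] down err [ 0.001 -0.001 -1.   ]
```

```bash
python3 -m handwheel '[[0.001,0.006,0,0,0,0,0],[0,0.006,0,0,0,0,0],[0,0.002,0,0,0,0,0],[0,0.002,0,0,0,0,0],[0,0,0,0,0,0,0]]'; python3 -m handwheel '[[0,0.001,0,0,0,0,0],[0,0.001,0,0,0,0,0],[0,0,0,0,0,0,0],[0,0,0,0,0,0,0]]'
python3 - <<'E'
from loc import *
to((-.079,0,.053))
for n in("scene","top"):
    c=optics.read_camera(n); im=c["image"][:,:,::-1]
    im=im[175:265,160:290] if n=="scene" else im[165:275,220:340]
    cv2.imwrite(f"pics/{n}2.png",cv2.resize(im,None,fx=5,fy=5,interpolation=cv2.INTER_CUBIC))
E
```

```text
time: 4.32
tool_pos: [0.4274, -0.3126, 0.0536]
tcp_rot: [-1.534, 0.394, -0.394]
wrist_force: [1.0, -0.7, 0.3]
width: -0.001
time: 4.82
tool_pos: [0.4276, -0.3127, 0.0519]
tcp_rot: [-1.535, 0.394, -0.394]
wrist_force: [0.1, 1.4, -0.7]
width: 0.003
t 4.83 at local mm [-79.6  -0.3  51.9] F [ 0.1  1.4 -0.7] tool shift mm [ 0.6 -1.1  0.3] down err [ 0. -0. -1.]
```

View pics/scene2.png

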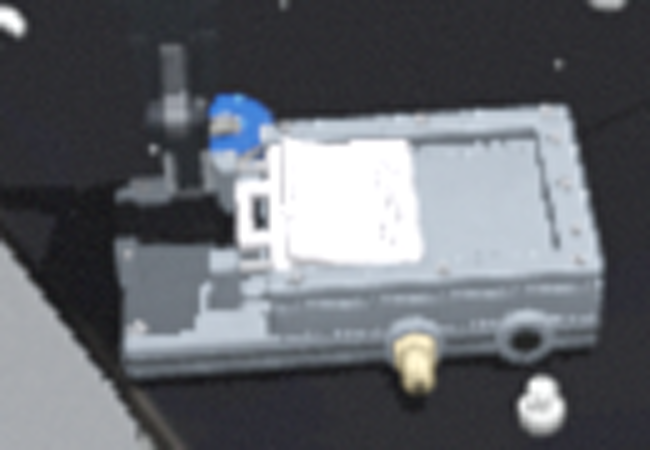

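```bash
python3 - <<'E'
from loc import *
c=optics.read_camera("scene"); im=c["image"][:,:,::-1]
for l in [(-.079,0,.052),(-.091,0.0145,.058),(-.091,-.0145,.058),(-.067,.0145,.058),(-.067,-.0145,.058)]: print(l,proj(c,world(l)).round(1))
z=cv2.resize(im[180:250,165:245],None,fx=9,fy=9,interpolation=cv2.INTER_NEAREST)
z=np.clip(z.astype(float)*2.2,0,255).astype(np.uint8);cv2.imwrite("pics/s3.png",z)
c=np.load("/tmp/scene0.npz");z=cv2.resize(c["image"][180:250,165:245,::-1],None,fx=9,fy=9,interpolation=cv2.INTER_NEAREST)
z=np.clip(z.astype(float)*2.2,0,255).astype(np.uint8);cv2.imwrite("pics/s3b.png",z)
E
```

```text
(-0.079, 0, 0.052) [198.5 218.7]
(-0.091, 0.0145, 0.058) [193.4 213.3]
(-0.091, -0.0145, 0.058) [193.3 221.2]
(-0.067, 0.0145, 0.058) [203.1 212.7]
(-0.067, -0.0145, 0.058) [203.2 220.6]
```

View pics/s3.png

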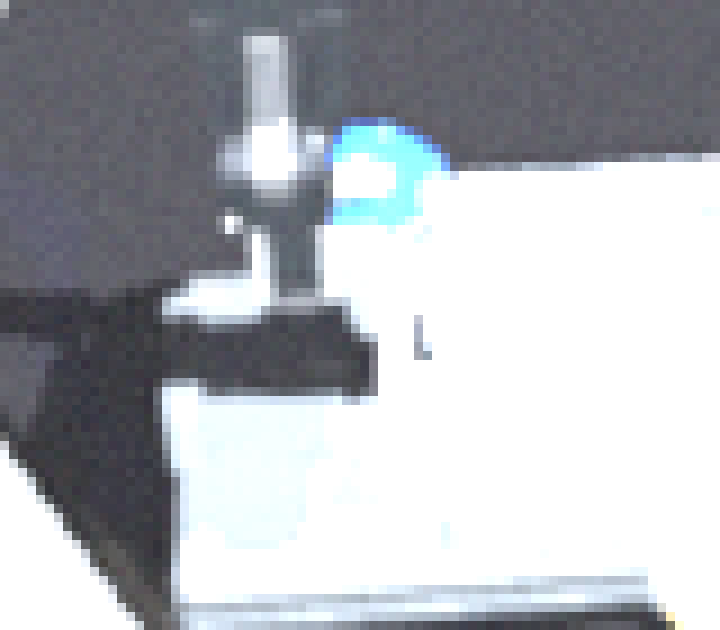

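View pics/s3b.png

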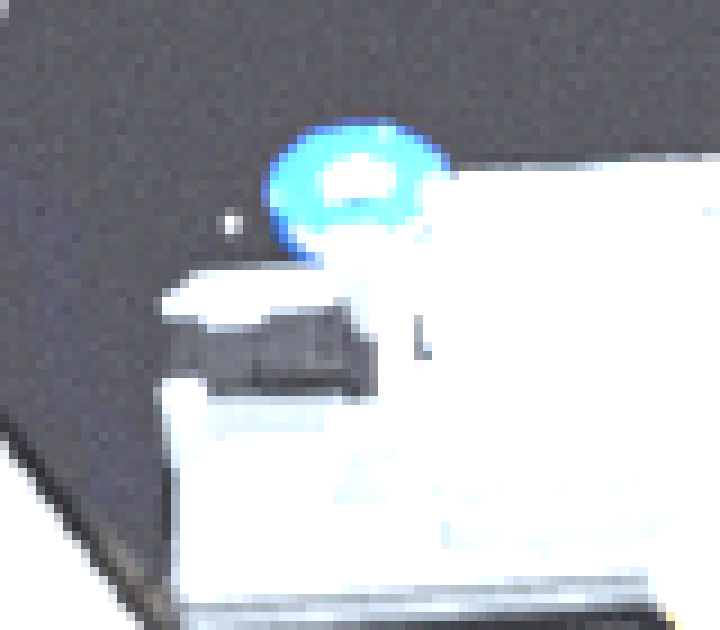

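```bash
python3 -m handwheel '[[0,0.001,0,0,0,0,0],[0,0.001,0,0,0,0,0],[0,0.001,0,0,0,0,0],[0,0,0,0,0,0,0]]';python3 -m handwheel '[[0,0.001,0,0,0,0,0],[0,0.001,0,0,0,0,0],[0,0.001,0,0,0,0,0],[0,0,0,0,0,0,0]]'

```

```text
time: 5.48
tool_pos: [0.4274, -0.3126, 0.0486]
tcp_rot: [-1.534, 0.394, -0.394]
wrist_force: [-0.0, -0.6, -0.4]
width: 0.001
time: 5.98
tool_pos: [0.4275, -0.3126, 0.0457]
tcp_rot: [-1.535, 0.394, -0.394]
wrist_force: [-0.0, -0.3, -0.0]
width: -0.001
```

```bash
python3 - <<'E'
from loc import *
c=optics.read_camera("scene"); im=c["image"][:,:,::-1]
z=cv2.resize(im[180:250,165:245],None,fx=9,fy=9,interpolation=cv2.INTER_NEAREST)
z=np.clip(z.astype(float)*2.2,0,255).astype(np.uint8);cv2.imwrite("pics/s4.png",z)
# depth along finger column
T=c["world_from_camera"]
for v in range(196,226,2):
    for u in (194,197,199):
        d=c["z_map"][v,u];p=T[:3,:3]@(np.linalg.solve(c["mtx"],[u,v,1])*d)+T[:3,3];print(v,u,(local(p)*1e3).round(0),end="  ")
    print()
E
```

```text
196 194 [-80. -52. 168.]  196 197 [-76. -15. 137.]  196 199 [-72. -15. 136.]  
198 194 [-81. -55. 164.]  198 197 [-74. -54. 163.]  198 199 [-70. -55. 164.]  
200 194 [-81. -58. 161.]  200 197 [-74. -60. 162.]  200 199 [-70. -60. 162.]  
202 194 [-81. -60. 157.]  202 197 [-75. -56. 153.]  202 199 [-70. -59. 156.]  
204 194 [-83. -45. 139.]  204 197 [-76. -47. 140.]  204 199 [-71. -49. 141.]  
206 194 [-84. -31. 121.]  206 197 [-78. -27. 117.]  206 199 [-73. -33. 121.]  
208 194 [-86. -12.  98.]  208 197 [-79. -10.  96.]  208 199 [-75. -10.  95.]  
210 194 [-87.  -4.  85.]  210 197 [-80. -12.  91.]  210 199 [-75. -12.  91.]  
212 194 [-88.  -2.  76.]  212 197 [-80.  -9.  82.]  212 199 [-75. -12.  84.]  
214 194 [-88.  -5.  73.]  214 197 [-81. -10.  77.]  214 199 [-76. -12.  78.]  
216 194 [-90.   5.  58.]  216 197 [-82.   2.  60.]  216 199 [-77.   2.  59.]  
218 194 [-90.  -2.  57.]  218 197 [-82.  -5.  59.]  218 199 [-77.  -5.  59.]  
220 194 [-89.  -9.  57.]  220 197 [-82. -10.  57.]  220 199 [-77. -12.  58.]  
222 194 [-90. -13.  54.]  222 197 [-83. -11.  52.]  222 199 [-78. -11.  51.]  
224 194 [-92.   6.  29.]  224 197 [-84.   6.  29.]  224 199 [-79.   6.  28.]
```

View pics/s4.png

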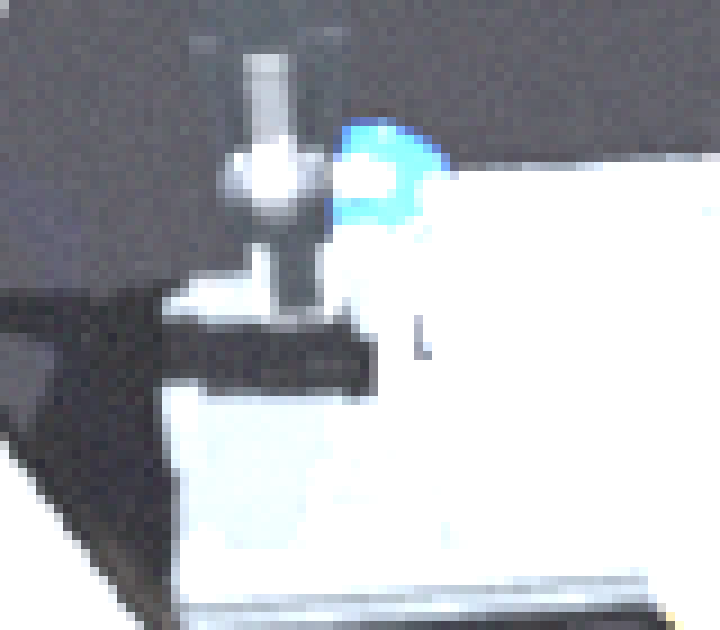

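The scene depth shows the finger end still around 70 mm, about 25 mm above the reported TCP, with the pad undisturbed at 58 mm. So I'll go by contact force and keep descending slowly.

```bash
python3 -m handwheel '[[0,0.002,0,0,0,0,0],[0,0.002,0,0,0,0,0],[0,0.002,0,0,0,0,0],[0,0,0,0,0,0,0]]'
python3 - <<'E'
from loc import *
to((-.079,0,.053))
c=optics.read_camera("scene"); im=c["image"][:,:,::-1]
z=cv2.resize(im[180:250,165:245],None,fx=9,fy=9,interpolation=cv2.INTER_NEAREST)
z=np.clip(z.astype(float)*2.2,0,255).astype(np.uint8);cv2.imwrite("pics/s5.png",z)
T=c["world_from_camera"]
for v in range(208,228,1):
    for u in (197,199):
        d=c["z_map"][v,u];p=T[:3,:3]@(np.linalg.solve(c["mtx"],[u,v,1])*d)+T[:3,3];print(v,u,(local(p)*1e3).round(0),end="  ")
    print()
E
```

```text
time: 6.52
tool_pos: [0.4274, -0.3125, 0.0395]
tcp_rot: [-1.534, 0.395, -0.394]
wrist_force: [-0.0, 0.2, -0.4]
width: -0.005
t 6.53 at local mm [-79.9  -0.2  39.5] F [-0.   0.2 -0.4] tool shift mm [  0.9 -13.5   0.2] down err [-0.  0. -1.]
208 197 [-78. -32. 115.]  208 199 [-73. -31. 114.]  
209 197 [-79. -11.  94.]  209 199 [-75. -12.  94.]  
210 197 [-80. -13.  92.]  210 199 [-75. -11.  90.]  
211 197 [-80. -13.  89.]  211 199 [-75. -12.  88.]  
212 197 [-80. -11.  84.]  212 199 [-75. -11.  83.]  
213 197 [-80. -14.  83.]  213 199 [-76. -13.  82.]  
214 197 [-81. -10.  77.]  214 199 [-76. -13.  79.]  
215 197 [-81. -13.  76.]  215 199 [-76.  -9.  72.]  
216 197 [-81.  -8.  69.]  216 199 [-77.  -8.  68.]  
217 197 [-82.  -4.  61.]  217 199 [-77.  -0.  58.]  
218 197 [-82.  -3.  57.]  218 199 [-77.  -4.  58.]  
219 197 [-82.  -5.  56.]  219 199 [-77. -10.  60.]  
220 197 [-82. -11.  58.]  220 199 [-77. -11.  58.]  
221 197 [-82. -13.  57.]  221 199 [-77. -12.  55.]  
222 197 [-83. -12.  52.]  222 199 [-78. -13.  53.]  
223 197 [-83. -12.  49.]  223 199 [-78. -12.  48.]  
224 197 [-84.   7.  28.]  224 199 [-79.   6.  29.]  
225 197 [-84.   4.  27.]  225 199 [-79.   1.  30.]  
226 197 [-84.  -2.  30.]  226 199 [-79.  -1.  28.]  
227 197 [-84.  -4.  28.]  227 199 [-80.  -2.  26.]
```

View pics/s5.png

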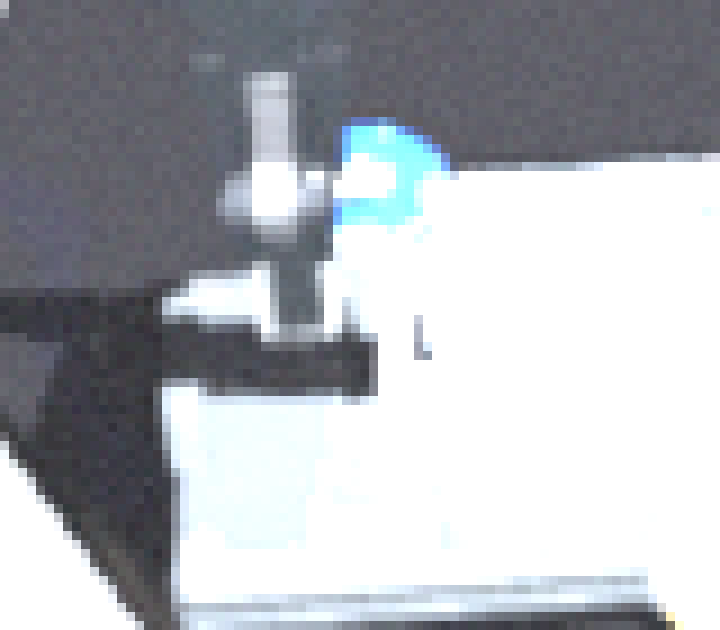

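```bash
python3 -m handwheel '[[0,0.002,0,0,0,0,0],[0,0.002,0,0,0,0,0],[0,0,0,0,0,0,0]]';  python3 -m handwheel '[[0,0.001,0,0,0,0,0],[0,0.001,0,0,0,0,0],[0,0,0,0,0,0,0]]'; 
```

```text
time: 6.95
tool_pos: [0.4274, -0.3125, 0.0355]
tcp_rot: [-1.534, 0.394, -0.394]
wrist_force: [-0.2, 0.2, -0.8]
width: 0.003
time: 7.32
tool_pos: [0.4277, -0.3127, 0.0342]
tcp_rot: [-1.535, 0.394, -0.394]
wrist_force: [-1.5, 1.0, 5.2]
width: -0.002
```

```bash
for i in 1 ; do python3 -m handwheel '[[0,0.001,0,0,0,0,0],[0,0,0,0,0,0,0]]'; python3 -m handwheel '[[0,0.001,0,0,0,0,0],[0,0,0,0,0,0,0]]';  python3 -m handwheel '[[0,0.001,0,0,0,0,0],[0,0,0,0,0,0,0]]'; done
python3 - <<'E'
from loc import *
to((-.079,0,.053))
c=optics.read_camera("scene"); im=c["image"][:,:,::-1]
z=cv2.resize(im[175:265,160:290],None,fx=6,fy=6,interpolation=cv2.INTER_CUBIC)
cv2.imwrite("pics/s6.png",z)
E
```

```text
time: 7.58
tool_pos: [0.4279, -0.3129, 0.0335]
tcp_rot: [-1.535, 0.394, -0.395]
wrist_force: [-0.8, 1.7, 5.5]
width: 0.003
time: 7.82
tool_pos: [0.428, -0.313, 0.0326]
tcp_rot: [-1.535, 0.393, -0.395]
wrist_force: [-1.4, 1.2, 6.0]
width: 0.001
time: 8.07
tool_pos: [0.4282, -0.3131, 0.0315]
tcp_rot: [-1.535, 0.393, -0.395]
wrist_force: [-1.2, 1.7, 6.3]
width: 0.001
t 8.07 at local mm [-78.9  -0.4  31.5] F [-1.2  1.7  6.3] tool shift mm [ -0.1 -21.5   0.4] down err [ 0.001 -0.001 -1.   ]
```

View pics/s6.png

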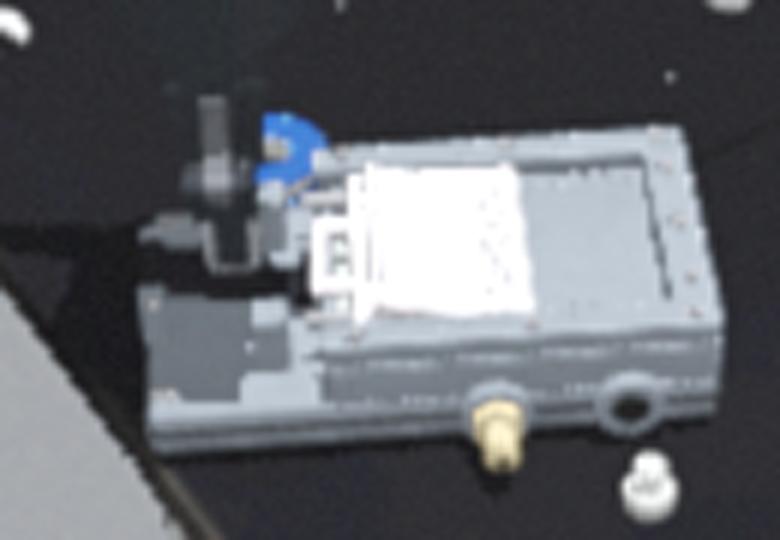

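The cover has jumped about 14 mm toward +x. Its strike loop is now at about px (215,217), so the tab has released it. Contact came at a TCP height of 35 mm, so the real fingertip is about 23 mm above the reported TCP. Next I lift, go over the loop and push the thumb face.

```bash
python3 -m handwheel '[[0,-0.009,0,0,0,0,0],[0,-0.009,0,0,0,0,0],[0.015,0,0,0,0,0,0],[0.015,0,0,0,0,0,0],[0,0,0,0,0,0,0]]'; 
python3 - <<'E'
from loc import *
to((-.049,0,.036))
c=optics.read_camera("scene"); im=c["image"][:,:,::-1]
z=cv2.resize(im[175:265,160:290],None,fx=6,fy=6,interpolation=cv2.INTER_CUBIC)
cv2.imwrite("pics/s7.png",z)
E
```

```text
time: 8.75
tool_pos: [0.4553, -0.328, 0.0488]
tcp_rot: [-1.535, 0.393, -0.395]
wrist_force: [-0.7, 0.8, -0.5]
width: 0.002
t 8.75 at local mm [-47.9  -0.4  48.8] F [-0.7  0.8 -0.5] tool shift mm [-1.1 12.8  0.4] down err [ 0.001 -0.001 -1.   ]
```

View pics/s7.png

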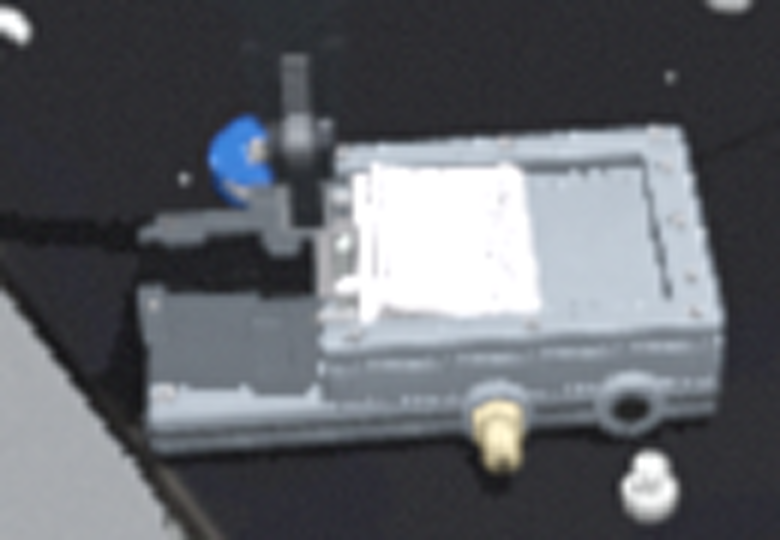

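The cover is free. The fingertip is at about px (211,213), just -x of the ramp face at about px (222,215). I'll lower it beside the face and push.

```bash
python3 -m handwheel '[[0,0.006,0,0,0,0,0],[0,0.0065,0,0,0,0,0],[0,0,0,0,0,0,0]]'; python3 -m handwheel '[[0.005,0,0,0,0,0,0],[0.005,0,0,0,0,0,0],[0.005,0,0,0,0,0,0],[0,0,0,0,0,0,0]]'
python3 - <<'E'
from loc import *
to((.0,0,.036))
c=optics.read_camera("scene"); im=c["image"][:,:,::-1]
z=cv2.resize(im[175:265,160:290],None,fx=6,fy=6,interpolation=cv2.INTER_CUBIC)
cv2.imwrite("pics/s8.png",z)
E
```

```text
time: 9.18
tool_pos: [0.4527, -0.3263, 0.0351]
tcp_rot: [-1.534, 0.396, -0.392]
wrist_force: [0.3, 0.2, -0.9]
width: 0.005
time: 9.68
tool_pos: [0.4677, -0.3348, 0.0366]
tcp_rot: [-1.535, 0.393, -0.395]
wrist_force: [-0.4, -0.3, -0.8]
width: -0.005
t 9.68 at local mm [-33.8  -0.4  36.6] F [-0.4 -0.3 -0.8] tool shift mm [33.8  0.6  0.4] down err [ 0.001 -0.001 -1.   ]
```

View pics/s8.png

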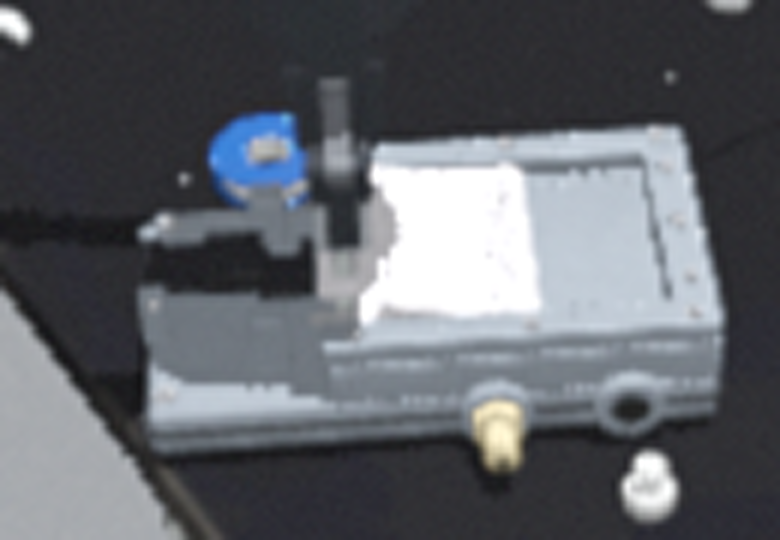

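```bash
python3 -m handwheel '[[0.007,0,0,0,0,0,0],[0.007,0,0,0,0,0,0],[0.007,0,0,0,0,0,0],[0.007,0,0,0,0,0,0],[0.007,0,0,0,0,0,0],[0.007,0,0,0,0,0,0],[0,0,0,0,0,0,0]]'
python3 - <<'E'
from loc import *
to((.0,0,.036))
c=optics.read_camera("scene"); im=c["image"][:,:,::-1]
z=cv2.resize(im[175:265,160:290],None,fx=6,fy=6,interpolation=cv2.INTER_CUBIC)
cv2.imwrite("pics/s9.png",z)
E
```

```text
time: 10.6
tool_pos: [0.5045, -0.355, 0.0364]
tcp_rot: [-1.535, 0.393, -0.395]
wrist_force: [0.5, -0.1, -0.4]
width: -0.002
t 10.6 at local mm [ 8.2 -0.3 36.4] F [ 0.5 -0.1 -0.4] tool shift mm [-8.2  0.4  0.3] down err [ 0.001 -0.    -1.   ]
```

View pics/s9.png

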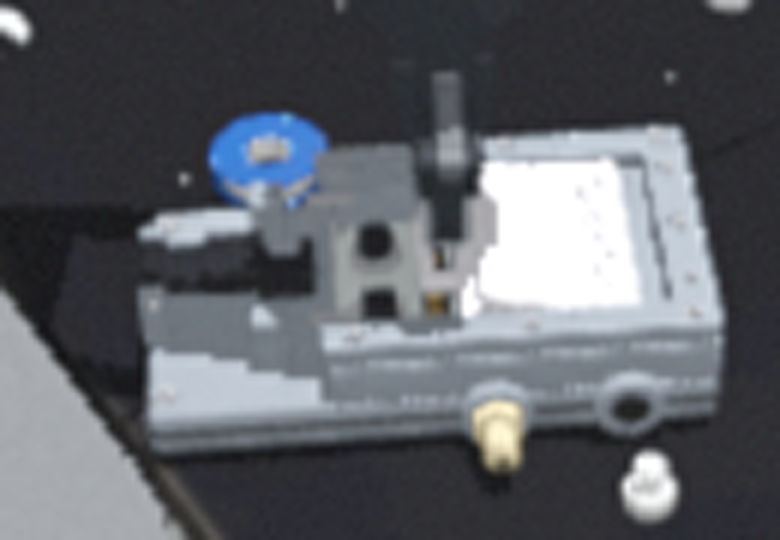

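The cover slides well. The bay is showing: a round button at px (223,215) on the +y side and a square one at px (223,225) on the -y side. I'll keep pushing to the stop.

```bash
python3 -m handwheel '[[0.005,0,0,0,0,0,0],[0.004,0,0,0,0,0,0],[0.003,0,0,0,0,0,0],[0,0,0,0,0,0,0]]';python3 -m handwheel '[[0.002,0,0,0,0,0,0],[0.002,0,0,0,0,0,0],[0,0,0,0,0,0,0]]';
python3 - <<'E'
from loc import *
to((.0,0,.036))
E
```

```text
time: 11.15
tool_pos: [0.5146, -0.3606, 0.0364]
tcp_rot: [-1.535, 0.394, -0.394]
wrist_force: [-0.1, -0.6, -0.1]
width: 0.0
time: 11.52
tool_pos: [0.5159, -0.3613, 0.0361]
tcp_rot: [-1.533, 0.398, -0.39]
wrist_force: [-6.0, 2.1, 4.7]
width: 0.002
t 11.53 at local mm [21.1 -0.3 36.1] F [-6.   2.1  4.7] tool shift mm [-21.1   0.2   0.3] down err [-0.004  0.002 -1.   ]
```

```bash
python3 -m handwheel '[[0.002,0,0,0,0,0,0],[0,0,0,0,0,0,0],[0,0,0,0,0,0,0]]';
python3 - <<'E'
from loc import *
to((.0,0,.036))
for n in("scene","top"):
    c=optics.read_camera(n); im=c["image"][:,:,::-1]; np.savez(f"/tmp/{n}10.npz",**c)
    im=im[175:265,160:290] if n=="scene" else im[165:275,220:340]
    cv2.imwrite(f"pics/{n}10.png",cv2.resize(im,None,fx=5,fy=5,interpolation=cv2.INTER_CUBIC))
c=np.load("/tmp/scene10.npz")
for l in [(.061+.036,.046,.054),(.061+.036,-.046,.054)]: print(((proj(c,world(l))-[160,175])*5).round(0))
E
```

```text
time: 11.9
tool_pos: [0.5158, -0.3612, 0.0359]
tcp_rot: [-1.532, 0.4, -0.387]
wrist_force: [-9.6, 5.5, 8.3]
width: -0.001
t 11.9 at local mm [21.1 -0.3 35.9] F [-9.6  5.5  8.3] tool shift mm [-21.1   0.1   0.3] down err [-0.007  0.004 -1.   ]
[535. 134.]
[559. 257.]
```

View pics/scene10.png

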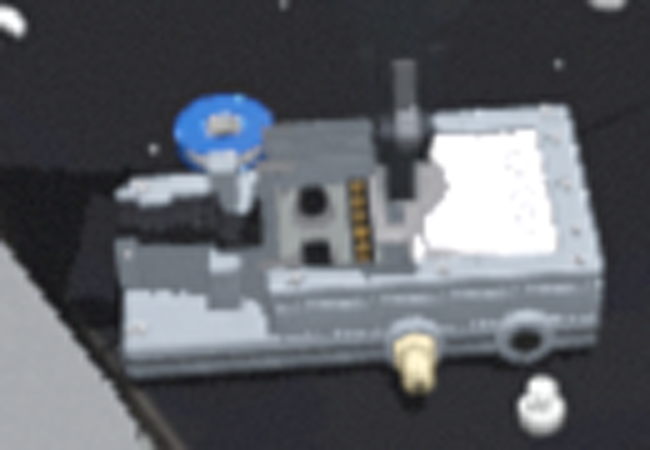

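View pics/top10.png

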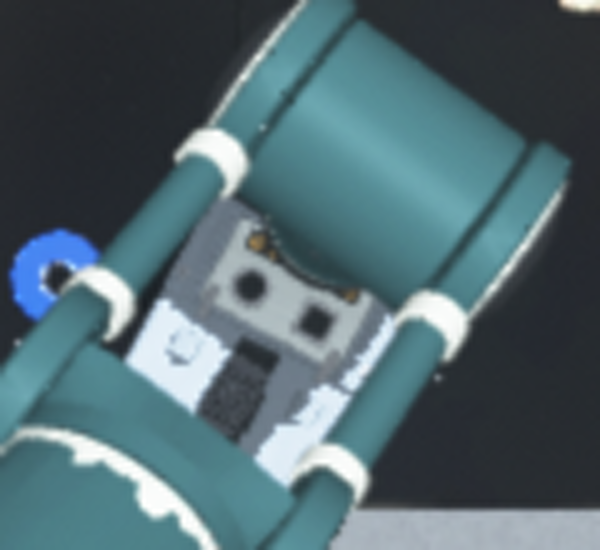

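TCP x stayed at 21.1 mm while the force rose past 10 N, so the cover is on its stop. The bay is bare. In the top view the round button is at zoom (250,285), on the +y side, and the square one at (317,321), on the -y side. I'll back off and measure the button.

```bash
python3 -m handwheel '[[-0.006,0,0,0,0,0,0],[-0.006,-0.008,0,0,0,0,0],[0,-0.02,0,0,0,0,0],[0,0,0,0,0,0,0]]'
python3 - <<'E'
from loc import *
from loc import R as Rt
for n,ps in (("top",[(250,285),(317,321)]),("scene",[(313,202),(317,252)])):
    c=np.load(f"/tmp/{n}10.npz")
    for p in ps:
        o=(220,165) if n=="top" else (160,175)
        print(n,(local(ray(c,((p[0]+.5)/5-.5+o[0],(p[1]+.5)/5-.5+o[1]),.045))*1e3).round(1))
to((-.020,.020,.045))
c=optics.read_camera("scene");np.savez("/tmp/scene11.npz",**c)
cv2.imwrite("pics/s11.png",cv2.resize(c["image"][195:245,200:290,::-1],None,fx=8,fy=8,interpolation=cv2.INTER_CUBIC))
E
```

```text
time: 12.5
tool_pos: [0.5114, -0.3592, 0.0678]
tcp_rot: [-1.537, 0.389, -0.399]
wrist_force: [-0.4, -0.3, -0.8]
width: -0.003
top [-20.4  20.6  45. ]
top [-20.2 -20.2  45. ]
scene [-20.   15.9  45. ]
scene [-19.7 -20.6  45. ]
t 12.5 at local mm [16.3 -0.7 67.8] F [-0.4 -0.3 -0.8] tool shift mm [-36.4  22.6  20.7] down err [ 0.005 -0.004 -1.   ]
```

View pics/s11.png

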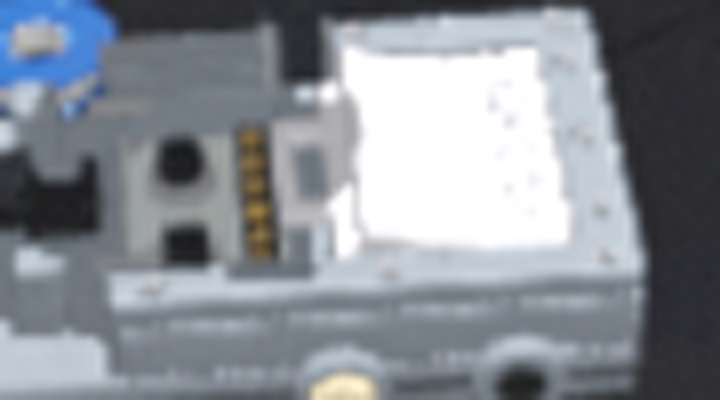

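```bash
python3 -m handwheel '[[-0.018,0,0.010,0,0,0,0],[-0.018,0,0.0105,0,0,0,0],[0,0,0,0,0,0,0],[0,0.02,0,0,0,0,0],[0,0.014,0,0,0,0,0],[0,0.003,0,0,0,0,0],[0,0,0,0,0,0,0]]'
python3 - <<'E'
from loc import *
to((-.020,.020,.022))
c=optics.read_camera("scene")
cv2.imwrite("pics/s12.png",cv2.resize(c["image"][185:245,190:290,::-1],None,fx=7,fy=7,interpolation=cv2.INTER_CUBIC))
E
```

```text
time: 13.42
tool_pos: [0.487, -0.3221, 0.0263]
tcp_rot: [-1.534, 0.395, -0.393]
wrist_force: [0.1, 0.1, 0.7]
width: 0.002
t 13.43 at local mm [-23.   20.1  26.3] F [0.1 0.1 0.7] tool shift mm [ 3.   4.3 -0.1] down err [-0.001  0.001 -1.   ]
```

View pics/s12.png

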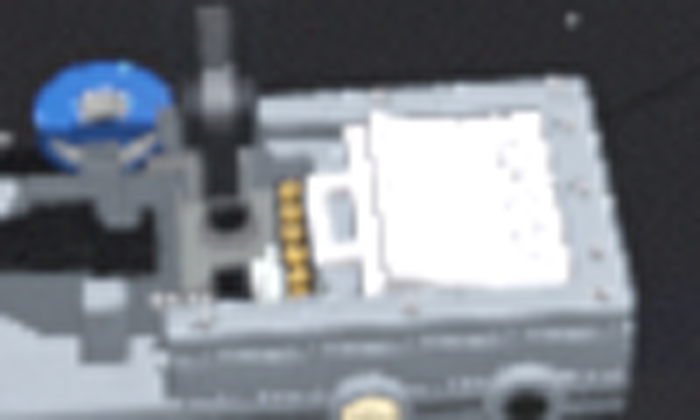

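```bash
python3 -m handwheel '[[0.003,0,0,0,0,0,0],[0,0,0,0,0,0,0]]'
python3 - <<'E'
from loc import *
to((-.020,.020,.022))
c=optics.read_camera("scene");T=c["world_from_camera"]
print("tip pred",proj(c,world((-.02,.02,.049))).round(1),"button",proj(c,world((-.02,.02,.045))).round(1))
for v in range(205,224):
    for u in range(218,229,2):
        d=c["z_map"][v,u];p=T[:3,:3]@(np.linalg.solve(c["mtx"],[u,v,1])*d)+T[:3,3];print(v,u,(local(p)*1e3).round(0),end=" ")
    print()
cv2.imwrite("pics/s13.png",cv2.resize(c["image"][185:245,190:290,::-1],None,fx=7,fy=7,interpolation=cv2.INTER_NEAREST))
E
```

```text
time: 13.72
tool_pos: [0.4907, -0.3241, 0.028]
tcp_rot: [-1.535, 0.393, -0.395]
wrist_force: [-0.7, -0.2, -0.2]
width: 0.002
t 13.72 at local mm [-18.8  20.1  28. ] F [-0.7 -0.2 -0.2] tool shift mm [-1.2  6.  -0.1] down err [ 0.001 -0.001 -1.   ]
tip pred [222.1 212.7] button [222.1 213.9]
205 218 [-29. -13. 104.] 205 220 [-24.  -8.  99.] 205 222 [-19.  12.  81.] 205 224 [-14.   9.  84.] 205 226 [-9. 15. 78.] 205 228 [-3. 48. 49.] 
206 218 [-29.  15.  77.] 206 220 [-24.  10.  81.] 206 222 [-19.   8.  82.] 206 224 [-15.   7.  82.] 206 226 [-10.  15.  75.] 206 228 [-4. 47. 47.] 
207 218 [-29.  13.  75.] 207 220 [-24.  10.  77.] 207 222 [-20.  10.  77.] 207 224 [-15.   7.  79.] 207 226 [-10.  15.  72.] 207 228 [-4. 43. 47.] 
208 218 [-30.  16.  69.] 208 220 [-25.   6.  77.] 208 222 [-20.  10.  74.] 208 224 [-15.   8.  75.] 208 226 [-10.  14.  69.] 208 228 [-4. 46. 41.] 
209 218 [-30.  44.  41.] 209 220 [-25.   9.  72.] 209 222 [-20.  10.  70.] 209 224 [-15.  10.  70.] 209 226 [-10.  15.  65.] 209 228 [-4. 45. 39.] 
210 218 [-30.  43.  39.] 210 220 [-25.   6.  71.] 210 222 [-20.  12.  65
[... 1298 characters left out ...]
  10.  37.] 219 222 [-21.   8.  39.] 219 224 [-16.  13.  34.] 219 226 [-11.  17.  30.] 219 228 [-6. 17. 29.] 
220 218 [-31.  13.  31.] 220 220 [-26.  12.  32.] 220 222 [-21.  12.  32.] 220 224 [-16.  12.  31.] 220 226 [-11.  11.  31.] 220 228 [-6. 10. 32.] 
221 218 [-31.   8.  32.] 221 220 [-26.   9.  32.] 221 222 [-21.   9.  31.] 221 224 [-16.   8.  31.] 221 226 [-11.  10.  29.] 221 228 [-6.  8. 31.] 
222 218 [-32.   6.  31.] 222 220 [-27.   5.  32.] 222 222 [-22.   7.  30.] 222 224 [-17. -11.  46.] 222 226 [-12.   4.  31.] 222 228 [-6.  5. 30.] 
223 218 [-32.   4.  29.] 223 220 [-27. -12.  44.] 223 222 [-22. -15.  47.] 223 224 [-17. -14.  46.] 223 226 [-12.   2.  30.] 223 228 [-7.  2. 29.]
```

View pics/s13.png

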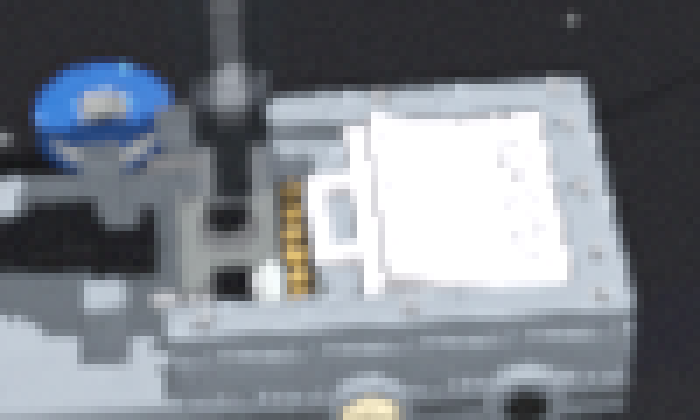

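```bash
python3 -m handwheel '[[-0.001,0.002,0,0,0,0,0],[0,0.002,0,0,0,0,0],[0,0,0,0,0,0,0],[0,0,0,0,0,0,0]]';  python3 -m handwheel '[[0,0.001,0,0,0,0,0],[0,0,0,0,0,0,0]]'; python3 -m handwheel '[[0,0.001,0,0,0,0,0],[0,0,0,0,0,0,0]]'; python3 -c "
from loc import *
to((-.02,.02,.018))"
```

```text
time: 14.28
tool_pos: [0.4891, -0.3231, 0.0232]
tcp_rot: [-1.535, 0.394, -0.394]
wrist_force: [-0.3, 0.7, -0.3]
width: -0.001
time: 14.52
tool_pos: [0.489, -0.3231, 0.0222]
tcp_rot: [-1.535, 0.394, -0.394]
wrist_force: [0.0, -0.1, 0.1]
width: 0.002
time: 14.78
tool_pos: [0.4892, -0.3232, 0.0214]
tcp_rot: [-1.535, 0.394, -0.394]
wrist_force: [0.8, 0.1, 1.9]
width: 0.002
t 14.78 at local mm [-20.6  20.2  21.4] F [0.8 0.1 1.9] tool shift mm [ 0.6  3.4 -0.2] down err [ 0. -0. -1.]
```

Contact came at about 22 mm TCP height, as predicted, so fully in is about 18 mm. I'll press and hold.

```bash
python3 -m handwheel '[[0,0.001,0,0,0,0,0],[0,0.001,0,0,0,0,0],[0,0,0,0,0,0,0]]'; python3 -m handwheel '[[0,0.001,0,0,0,0,0],[0,0.001,0,0,0,0,0],[0,0,0,0,0,0,0]]';python3 -m handwheel '[[0,0.001,0,0,0,0,0],[0,0,0,0,0,0,0]]'
```

```text
time: 15.15
tool_pos: [0.4893, -0.3232, 0.0195]
tcp_rot: [-1.535, 0.394, -0.394]
wrist_force: [0.0, 0.6, 3.9]
width: 0.0
time: 15.52
tool_pos: [0.4893, -0.3232, 0.0176]
tcp_rot: [-1.535, 0.394, -0.394]
wrist_force: [-0.4, -0.3, 4.6]
width: -0.001
time: 15.78
tool_pos: [0.4893, -0.3232, 0.0174]
tcp_rot: [-1.535, 0.394, -0.394]
wrist_force: [-3.0, 2.7, 10.1]
width: 0.004
```

The TCP has stopped at 17.5 mm, about 4.3 mm of travel, and the force is past 10 N. That is the hard stop. Holding.

```bash
python3 -m handwheel '[[0,0.0005,0,0,0,0,0],[0,0,0,0,0,0,0],[0,0,0,0,0,0,0],[0,0,0,0,0,0,0],[0,0,0,0,0,0,0],[0,0,0,0,0,0,0],[0,0,0,0,0,0,0],[0,0,0,0,0,0,0]]'; python3 -m handwheel '[[0,0,0,0,0,0,0],[0,0,0,0,0,0,0],[0,0,0,0,0,0,0],[0,0,0,0,0,0,0]]'
python3 - <<'E'
from loc import *
to((-.02,.02,.018))
c=optics.read_camera("scene")
cv2.imwrite("pics/s14.png",cv2.resize(c["image"][185:245,190:290,::-1],None,fx=7,fy=7,interpolation=cv2.INTER_NEAREST))
E
```

```text
time: 16.77
tool_pos: [0.4893, -0.3232, 0.0173]
tcp_rot: [-1.535, 0.394, -0.394]
wrist_force: [-3.9, 1.7, 12.3]
width: 0.001
time: 17.27
tool_pos: [0.4893, -0.3233, 0.0173]
tcp_rot: [-1.535, 0.394, -0.394]
wrist_force: [-4.1, 3.8, 13.6]
width: -0.001
t 17.27 at local mm [-20.5  20.2  17.3] F [-4.1  3.8 13.6] tool shift mm [ 0.5 -0.7 -0.2] down err [ 0. -0. -1.]
```

View pics/s14.png

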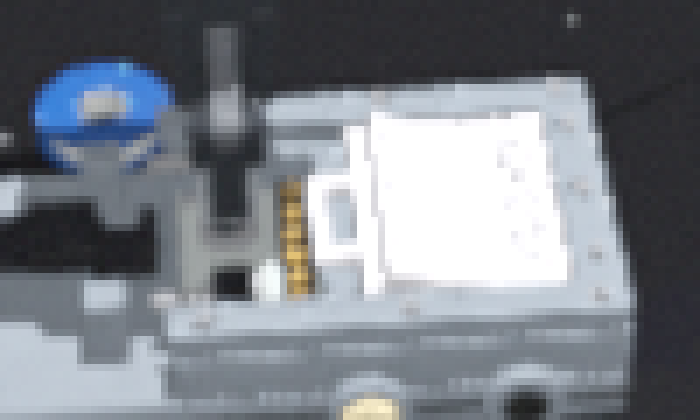

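Button held fully in for 1.5 s, with the square button untouched at px (223,225). I'll release straight up and clear the area.

```bash
python3 -m handwheel '[[0,-0.005,0,0,0,0,0],[0,-0.01,0,0,0,0,0],[0,-0.02,0,0,0,0,0],[0,-0.04,0,0,0,0,0],[0,-0.05,0,0,0,0,0],[0,-0.05,0,0,0,0,0],[0,0,0,0,0,0,0]]'; python3 -m handwheel '[[-0.03,0,0.05,0,0,0,0],[-0.03,0,0.05,0,0,0,0],[-0.03,0,0.05,0,0,0,0],[-0.03,0,0.05,0,0,0,0],[-0.03,0,0.05,0,0,0,0],[-0.0,0,0.0,0,0,0,0],[0,0,0,0,0,0,0]]'
python3 - <<'E'
from loc import *
to((-.02,.02,.018))
for n in("scene","top"):
    c=optics.read_camera(n); im=c["image"][:,:,::-1]
    cv2.imwrite(f"pics/{n}_full.png",im);z0=np.load(f"/tmp/{n}0.npz")["image"]
    for nm,l in [("stop edges",(.097,.046,.054)),("",(.097,-.046,.054))]: print(n,nm,proj(c,world(l)).round(1))
    im=im[185:245,180:290] if n=="scene" else im[165:275,220:340]
    cv2.imwrite(f"pics/{n}15.png",cv2.resize(im,None,fx=6 if n=="scene" else 5,fy=6 if n=="scene" else 5,interpolation=cv2.INTER_CUBIC))
E
```

```text
time: 18.2
tool_pos: [0.4925, -0.3255, 0.1981]
tcp_rot: [-1.539, 0.385, -0.403]
wrist_force: [-0.3, 0.0, 0.2]
width: -0.001
time: 19.08
tool_pos: [0.4778, -0.0318, 0.1905]
tcp_rot: [-1.535, 0.393, -0.393]
wrist_force: [0.3, -0.0, -0.4]
width: -0.0
t 19.07 at local mm [-171.   270.   190.5] F [ 0.3 -0.  -0.4] tool shift mm [ 150.7  172.7 -250.1] down err [-0.001 -0.001 -1.   ]
scene stop edges [266.9 201.8]
scene  [271.8 226.4]
top stop edges [282.  178.8]
top  [312.2 194.9]
```

View pics/top15.png

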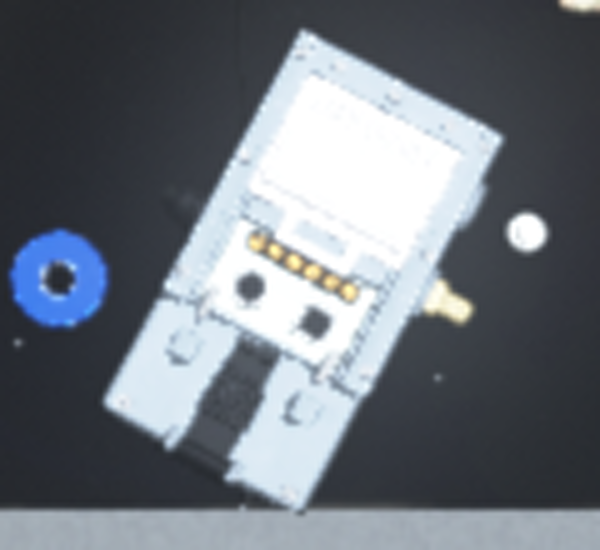

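View pics/scene_full.png

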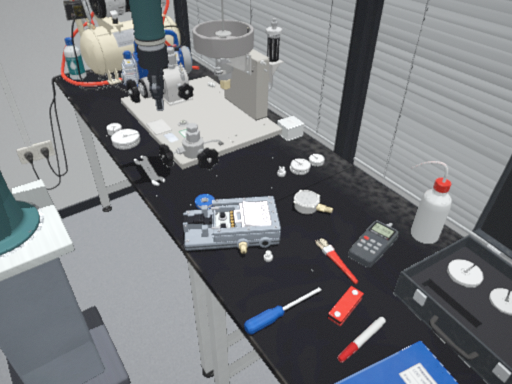

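View pics/scene15.png

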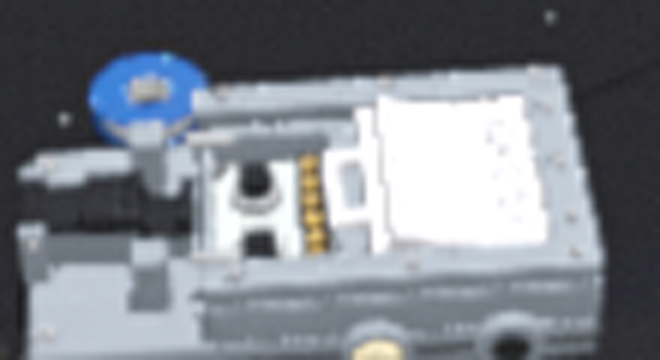

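The buttons are back up, the loose items look the same, and the cover's far edge lies on the recess end line from (315,77) to (463,155). I'll check the cover's travel with an image profile before handing in.

```bash
python3 - <<'E'
from loc import *
for n in("top","scene"):
    a=np.load(f"/tmp/{n}0.npz"); b=optics.read_camera(n)
    res=[]
    xs=np.arange(-.075,.12,.0005)
    for c in(a,b):
        g=c["image"].min(2).astype(np.float32)
        P=0
        for y in np.arange(-.018,.0185,.004):
            uv=np.array([proj(c,world((x,y,.054))) for x in xs],np.float32)
            P=P+cv2.remap(g,uv[:,0].copy(),uv[:,1].copy(),cv2.INTER_LINEAR).ravel()
        res.append(P/10)
    for P in res:
        print(n,[(int(x*1e3),int(v)) for x,v in zip(xs[::8],P[::8])])
    d=cv2.absdiff(a["image"],b["image"]).max(2)
    print("changed px by block:",[(i,j,int((d[i:i+32,j:j+32]>50).sum())) for i in range(0,384,32) for j in range(0,512,32) if (d[i:i+32,j:j+32]>50).sum()>15])
E
```

```text
top [(-75, 106), (-71, 109), (-66, 117), (-62, 119), (-58, 178), (-54, 252), (-50, 186), (-46, 152), (-42, 207), (-38, 253), (-34, 243), (-30, 252), (-26, 253), (-22, 253), (-18, 253), (-14, 253), (-10, 253), (-6, 253), (-2, 253), (1, 253), (5, 253), (9, 253), (13, 252), (17, 250), (21, 251), (25, 253), (29, 245), (33, 209), (37, 205), (41, 203), (45, 203), (49, 203), (53, 203), (57, 203), (61, 203), (65, 202), (69, 201), (73, 202), (77, 202), (81, 201), (85, 202), (89, 201), (93, 178), (97, 155), (101, 201), (105, 200), (109, 203), (113, 177), (117, 65)]
top [(-75, 114), (-71, 117), (-66, 125), (-62, 132), (-58, 138), (-54, 137), (-50, 135), (-46, 146), (-42, 168), (-38, 243), (-34, 253), (-30, 239), (-26, 206), (-22, 193), (-18, 196), (-14, 221), (-10, 251), (-6, 247), (-2, 151), (1, 146), (5, 147), (9, 241), (13, 252), (17, 235), (21, 232), (25, 248), (29, 253), (33, 243), (37, 254), (41, 254), (45, 255), (49, 255), (53, 255), (57, 255), (61, 255), (65, 255), (69, 254), (73, 254), (77, 254), (81, 254), (85, 253), (89, 254), (93, 254), (97, 222), (101, 221), (105, 220), (109, 223),
[... 1484 characters left out ...]
 206), (25, 235), (29, 254), (33, 228), (37, 254), (41, 255), (45, 255), (49, 255), (53, 255), (57, 255), (61, 255), (65, 255), (69, 255), (73, 255), (77, 254), (81, 252), (85, 251), (89, 252), (93, 254), (97, 210), (101, 189), (105, 191), (109, 194), (113, 193), (117, 99)]
changed px by block: [(0, 128, 838), (0, 160, 79), (32, 0, 29), (32, 128, 534), (32, 160, 192), (64, 128, 336), (64, 160, 106), (96, 128, 67), (96, 160, 63), (128, 0, 136), (128, 128, 18), (160, 0, 32), (160, 32, 60), (160, 128, 217), (192, 0, 236), (192, 32, 290), (192, 192, 225), (192, 224, 491), (192, 256, 310), (224, 192, 34), (224, 224, 58), (224, 256, 23), (288, 64, 131), (288, 96, 28), (320, 64, 74), (320, 96, 35)]
```

```bash
python3 -c "
from workcell import workorder,bot
print(bot.read_state()['time'],workorder.finish_job())"
```

```text
the job is handed in; nothing more can be done
19.275 None
```

The re-zero is done and handed in at about 19.3 s; `finish_job` reports no verdict. I pressed the snap tab until the cover sprang free and pushed the cover back to its stop. I then held the round zero button (+y side) fully in for about 1.5 s and let go.

**Last checks:**
- **Cover:** it moved 67 mm from shut in both camera views, which is the full travel to the stop. At the end of the push the position stayed put while the force rose past 10 N.
- **Zero button:** it gave about 4.5 mm with a spring-like force to about 4.6 N, then a hard stop at 10 to 14 N. It looks sprung back up in both views.
- **Span button:** it was not touched.
- **Loose items:** they look unmoved. The only image change near one of them, the spanner, is darkening that I take to be the arm's shadow.
- **Robot:** it ended clear of everything, with no force on the wrist.

**One disagreement:** with the gripper shut, the real fingertip sat about 23 mm above the reported tool point. I set the pressing depths by contact force instead of the reported height.

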